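# Clip the food box shut and put it back in its row

### The arm

A 6-joint arm with a two-finger parallel gripper is mounted at the origin on a cart in front of the work surface, level with it; the furniture and walls round the work are solid. World frame = base frame: x ahead of the robot, y to its left, z up, the work surface at z = 0. Lengths are in m, angles in rad, forces in N, time in s.
With the tool pointing down it reaches from about 0.35 to 0.975 m from the base axis. Payload 17.4 kg.
Tool frame: the origin (TCP) lies midway between the tips of the shut fingers; the grasp point (between the pads) lies behind it (tcp_to_grasp is the z of the grasp point in the tool frame, in m); z points along the fingers, y is the line along which they close (so a half turn about z gives the same grasp; the last joint's range is limited). The gripper opens to 85 mm and grips with 20 to 120 N. Pads are 22 mm wide; open, the fingers measure 114 mm over their backs; the gripper's body (76 mm by 85 mm) begins 54 mm behind the grasp point. The pads swing forward as they close: fully open they stand 13 mm farther back than shut.
Start: joints at [-1.197, 0.116, 1.442, -0, 1.584, -0.038], TCP at [0.27, -0.619, 0.231] pointing down, gripper open.
Joint ranges: [-2.83, 2.83], [-0.83, 2.19], [0.07, 2.5], [-1.14, 4.28], [0.01, 3], [-2.97, 2.97]. Speed limits (rad/s): [1.89, 1.89, 2.22, 3.14, 3.14, 3.14].

### API

Orientations are given as a rotation vector (axis times angle).
In Python, from workcell import * gives the robot as it stands.
- The arm moves only by the tool step_arm, never from a script. Its argument "rows" is a list of rows, each an object with "delta_rot": the turn, a rotation vector about the world's x, y, z in degrees, a list of three; "slide": the shift along the world's x, y, z in m, a list of three; "grip": the finger opening in m, from 0 to 0.0854. In form: [{"delta_rot": [rx, ry, rz], "slide": [tx, ty, tz], "grip": grip}, ...]. A call has 1 to 20 rows; each row is the pose to reach, as a shift and turn from the pose commanded when the call began; what a row does not reach only later rows make up. A row lasts 1/10 s, in which the tool goes at most 50 mm and 8.59 degrees, less where a joint would pass 70% of its speed; a pose out of reach is approached as far as the arm can. A call with a gripper value outside its range is refused whole. The fingers move at their own pace and stop on an object; "squeeze" is the grip in N (left out, the last holds). Time passes only in rows, so rows that repeat a pose let the fingers close. It gives the time, the measured TCP pose, the force, the opening and the grip force at its end, in the units of the state.
- get_obs(): the state, without advancing time (a new reading comes with each control period).
- grab_frame(name): name is "side" or "top"; returns a dict with "color" (400x640x3 uint8, red, green, blue), "range_z" (400x640 float32, m along the optical axis (not along the pixel's ray), 0 where there is no reading), "mtx" (3x3 intrinsics, pixels), "extrinsics" (4x4, takes a point from camera to world coordinates). Camera axes: x right, y down, z forward; pixel columns grow to the right and rows downward; lengths in m; the calibration is good to about 2 mm. A picture is of the moment at which its call begins.
- finish_job(): hands the job in; it is judged then, once.
The state is a dict: "t": time; "joint_positions": joint angles; "dq": joint speeds; "effort": joint torques, N m; "tcp_pos": TCP position; "ee_rot": TCP orientation; "force": force on the tool from outside, world axes, zero at the start; "moment": the same for the moment, N m; "grip_width": finger opening in m; "grasp_force": force on a finger pad.
Only numpy, scipy, OpenCV 4.12 (cv2) and the standard library are available. Lean on these libraries where they do the work, as an engineer would, in place of code of your own. Each camera call takes 0.05 s, during which the arm holds its last target. There are 200 camera calls.

### The job

Snap the four open lid clips of the food box down over its rim in opposite-corner order: one clip first, then the one diagonally across the lid, then the other two. Then push the box straight back into the row under the shelf, between the jam jar and the canister, until its front is flush with the front edge of the shelf board; let it nudge its neighbours apart without tipping them over, and leave the other things alone.

Things in the scene. Friction and masses are not known exactly. Their poses are not given: they have to be found in the camera images.
- food_box: Closed white food box, grey lid, 170 (x) x 200 (y) x 88 mm high, upright edges rounded 22 mm, loose, 0.65 to 1.1 kg. Origin: centre of underside; x away from the robot, y left. Front face x = -85 mm, upright to z = 62 mm, above that stepped in 14 mm for the clip noses. On the lid four clips, two over the front rim, two over the rear rim
- rack: Fixed counter shelf: board 190 (x) x 510 (y) x 18 mm, underside 285 mm up, on four thin corner legs, rails at the back (inner side x = 83 mm). Origin: on the worktop under the board's middle; x away from the robot, y left. Board's front edge x = -95 mm. At the start the rear clips of the box are under the board; flush, the box's origin is at x = -10 mm, 8 mm short of the rails
- jam_jar: Glass jam jar, 67 mm diameter, 99 mm high, loose, 0.42 kg: left-hand neighbour of the gap in the row under the board. Origin: centre of its underside; z up
- spice_jar: Small spice jar, 45 mm diameter, 106 mm high, loose, 0.11 kg, stands just left of the jam jar. Origin: centre of its underside; z up
- tin: Round lidded kitchen canister, 96 mm diameter, 110 mm high, loose, 0.75 kg: right-hand neighbour of the gap. Origin: centre of its underside; z up. The gap between jam jar and canister is up to 20 mm narrower than the box; there is 20 mm or more free to the legs beyond the row
- mug: Cream mug, 101 mm high, 116 mm over its handle; bystander on the worktop at the right. Origin: near the centre of its underside
- tuna_tin: Flat food tin, 86 mm diameter, 40 mm high; bystander on the worktop at the left. Origin: centre of its underside
- spice_2: Spice jar, 45 mm diameter, 106 mm high; bystander on top of the shelf board. Origin: centre of its underside
- salt_mill: Salt shaker, 44 mm diameter, 90 mm high; bystander on top of the shelf board. Origin: centre of its underside
- clip_front_left (a joint): Hinge angle of the front left clip, rad: 0 = snapped shut, level on the lid; grows as the free edge swings up (starts 0.7 to 1.1). A light spring and friction hold the open clip near 0.9 and lift it if let go too soon. At about 0.25 its tooth meets the rim; some 5 N down on the pad snaps it past; then it stays at about 0.02 by itself. Stop at -0.01
- clip_front_left_pad (a point): Press point on the front left clip's upper face, 36 mm from its hinge, mid-width; shut, it is level at z = 96 mm in the box's frame. Clip: plate 54 mm from hinge to free edge, 52 mm wide, 5 mm thick, with a 20 mm nose down over the rim. Hinge axis along the box's y at x = -30, y = +58 (middle), z = 92 mm in the box's frame; free edge on the -x side
- clip_front_right (a joint): Hinge angle of the front right clip, rad: 0 = snapped shut, level on the lid; grows as the free edge swings up (starts 0.7 to 1.1). A light spring and friction hold the open clip near 0.9 and lift it if let go too soon. At about 0.25 its tooth meets the rim; some 5 N down on the pad snaps it past; then it stays at about 0.02 by itself. Stop at -0.01
- clip_front_right_pad (a point): Press point on the front right clip's upper face, 36 mm from its hinge, mid-width; shut, it is level at z = 96 mm in the box's frame. Clip: plate 54 mm from hinge to free edge, 52 mm wide, 5 mm thick, with a 20 mm nose down over the rim. Hinge axis along the box's y at x = -30, y = -58 (middle), z = 92 mm in the box's frame; free edge on the -x side
- clip_rear_left (a joint): Hinge angle of the rear left clip, rad: 0 = snapped shut, level on the lid; grows as the free edge swings up (starts 0.7 to 1.1). A light spring and friction hold the open clip near 0.9 and lift it if let go too soon. At about 0.25 its tooth meets the rim; some 5 N down on the pad snaps it past; then it stays at about 0.02 by itself. Stop at -0.01
- clip_rear_left_pad (a point): Press point on the rear left clip's upper face, 36 mm from its hinge, mid-width; shut, it is level at z = 96 mm in the box's frame. Clip: plate 54 mm from hinge to free edge, 52 mm wide, 5 mm thick, with a 20 mm nose down over the rim. Hinge axis along the box's y at x = +30, y = +58 (middle), z = 92 mm in the box's frame; free edge on the +x side
- clip_rear_right (a joint): Hinge angle of the rear right clip, rad: 0 = snapped shut, level on the lid; grows as the free edge swings up (starts 0.7 to 1.1). A light spring and friction hold the open clip near 0.9 and lift it if let go too soon. At about 0.25 its tooth meets the rim; some 5 N down on the pad snaps it past; then it stays at about 0.02 by itself. Stop at -0.01
- clip_rear_right_pad (a point): Press point on the rear right clip's upper face, 36 mm from its hinge, mid-width; shut, it is level at z = 96 mm in the box's frame. Clip: plate 54 mm from hinge to free edge, 52 mm wide, 5 mm thick, with a 20 mm nose down over the rim. Hinge axis along the box's y at x = +30, y = -58 (middle), z = 92 mm in the box's frame; free edge on the +x side
There are look-alikes about, which are no part of the job. Leave any turquoise look-alike of the tin alone. Leave any yellow look-alike of the spice_jar alone.

How it is judged:
On the way, in this order (a step that is already met when the one before it is completed fails the run):
1. a first clip is snapped shut, the other three still open, the box not yet pushed in (((value of joint clip_front_left below 0.08 rad and value of joint each of clip_front_right, clip_rear_left, clip_rear_right above 0.2 rad) or (value of joint each of clip_front_left, clip_rear_left, clip_rear_right above 0.2 rad and value of joint clip_front_right below 0.08 rad) or (value of joint each of clip_front_left, clip_front_right, clip_rear_right above 0.2 rad and value of joint clip_rear_left below 0.08 rad) or (value of joint each of clip_front_left, clip_front_right, clip_rear_left above 0.2 rad and value of joint clip_rear_right below 0.08 rad)) and x of food_box in the frame of rack below -0.09 m), for 0.2 s.
2. the clip diagonally across is snapped shut as well, the other two still open (((value of joint each of clip_front_left, clip_rear_right below 0.08 rad and value of joint each of clip_front_right, clip_rear_left above 0.2 rad) or (value of joint each of clip_front_left, clip_rear_right above 0.2 rad and value of joint each of clip_front_right, clip_rear_left below 0.08 rad)) and x of food_box in the frame of rack below -0.09 m), for 0.2 s.
3. all four clips are snapped shut, the box not yet pushed in (value of joint each of clip_front_left, clip_front_right, clip_rear_left, clip_rear_right below 0.08 rad and x of food_box in the frame of rack below -0.09 m), for 0.2 s.
At the end, for the whole second after the job is handed in: All four clips shut (below 0.08 rad); the box stands in the row with its front flush with the board's front edge (14 mm either way), within 50 mm of the middle of the rack sideways and square to the rack within 0.12 rad; box, jam jar, spice jar and canister stand upright and at rest (value of joint each of clip_front_left, clip_front_right, clip_rear_left, clip_rear_right below 0.08 rad and x of food_box in the frame of rack between -0.024 and 0.004 m and y of food_box in the frame of rack between -0.05 and 0.05 m and angle between the x axis of food_box and the x axis of rack, either way round below 0.12 rad and angle between each of food_box, jam_jar, spice_jar, tin's own z axis and vertical below 0.1 rad and linear speed of each of food_box, jam_jar, spice_jar, tin below 0.01 m/s); the robot touches nothing.
It fails at once if a neighbour in the row is tipped over (angle between any of jam_jar, spice_jar, tin's own z axis and vertical above 0.4 rad).
It fails at once if the box is tipped up (angle between food_box's own z axis and vertical above 0.25 rad).
It fails at once if a bystander (mug, tuna tin, things on the board) is moved by more than 30 mm (distance of any of mug, tuna_tin, spice_2, salt_mill from where it was at the start of the episode above 0.03 m).
It also fails if it takes over 64 s, if anything falls off the work surface, if the arm or the gripper's body presses on something with over 40 N, if the wrist force passes 120 N, or if a joint passes its speed limit or range.

## Working session

There is one attempt and no reset: what is moved stays moved. The work goes in short steps, Python scripts to look and compute and a tool call to move; the robot and the scene stay as the last step left them, time stands still between calls to the robot, and variables do not carry over. Pictures are saved under pics/ and viewed, at most 10 in all, crops included, and the job is handed in when it is done.

Besides the shell and the picture viewer there is one more tool, called after "Call:" as name([rows], argument=value, ...), one row to a line, values as JSON. step_arm: Moves the arm, as the interface text tells. Its arguments: {"type":"object","properties":{"rows":{"type":"array"},"squeeze":{"type":"number"}},"required":["rows"]}

```bash
mkdir -p pics; ls; cat > h.py <<'E'
from workcell import *
import numpy as np, cv2
def pts(f):
    z=f["range_z"]; K=f["mtx"]; v,u=np.indices(z.shape)
    P=np.stack([(u-K[0,2])/K[0,0]*z,(v-K[1,2])/K[1,1]*z,z],-1)
    T=f["extrinsics"]; W=P@T[:3,:3].T+T[:3,3]; W[z<=0]=np.nan
    return W
E
python3 - <<'E'
from h import *
o=get_obs(); print({k:np.round(v,3) for k,v in o.items()})
for n in("side","top"):
    f=grab_frame(n); np.savez(n+"0.npz",**f); cv2.imwrite(f"pics/{n}0.png",f["color"][:,:,::-1]); print(n,f["extrinsics"].round(3),f["mtx"].round(1))
import workcell; print([a for a in dir(workcell) if not a.startswith('_')])
E
```

```text
pics
{'t': np.float64(0.0), 'joint_positions': array([-1.197,  0.117,  1.442, -0.   ,  1.584, -0.038]), 'dq': array([-0.001, -0.003,  0.001,  0.001,  0.   , -0.001]), 'effort': array([-1.0000e-03, -7.3199e+01, -6.3248e+01, -0.0000e+00,  6.0000e-03,
        0.0000e+00]), 'tcp_pos': array([ 0.27 , -0.618,  0.231]), 'ee_rot': array([-3.074, -0.642,  0.   ]), 'force': array([ 0.044, -0.252, -0.499]), 'moment': array([-0.015, -0.019, -0.011]), 'grasp_force': np.float64(0.0), 'grip_width': np.float64(0.085)}
side [[-0.069 -0.607  0.791 -0.599]
 [-0.998  0.043 -0.053  0.051]
 [-0.002 -0.793 -0.609  1.121]
 [ 0.     0.     0.     1.   ]] [[469.5   0.  316. ]
 [  0.  469.5 196.9]
 [  0.    0.    1. ]]
top [[-0.45  -0.843  0.294  0.155]
 [-0.893  0.426 -0.143  0.189]
 [-0.004 -0.327 -0.945  1.478]
 [ 0.     0.     0.     1.   ]] [[429.1   0.  314. ]
 [  0.  429.1 198.9]
 [  0.    0.    1. ]]
['MotionError', 'finish_job', 'get_obs', 'grab_frame', 'tcp_to_grasp']
```

View pics/side0.png

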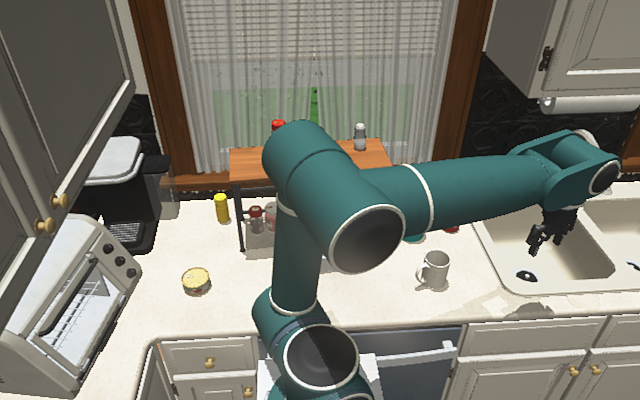

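View pics/top0.png

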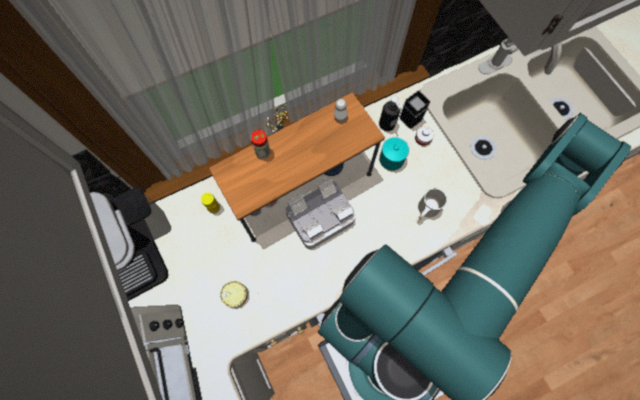

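The side view shows the arm hiding the box: board at (310,160), yellow jar (222,208), tuna tin (196,281), mug (434,268). The top view shows the board (298,150), box with four clips (320,213), turquoise look-alike (395,152), yellow look-alike (210,202), mug (432,203) and tuna tin (233,294). 

Only one thing could be the box, the grey-lidded one at (320,213). Next, measurements and a close crop.

```bash
python3 - <<'E'
from h import *
f=dict(np.load("top0.npz")); W=pts(f); c=f["color"]
cv2.imwrite("pics/crop0.png",cv2.resize(c[90:260,190:400,::-1],None,fx=3.5,fy=3.5,interpolation=cv2.INTER_CUBIC))
# board
m=(abs(W[...,2]-.303)<.01); m[:, :190]=0; m[:,400:]=0
n,l,s,_=cv2.connectedComponentsWithStats(m.astype(np.uint8)); k=1+s[1:,4].argmax(); p=W[l==k]
r=cv2.minAreaRect(p[:,:2].astype(np.float32)); print("board",r,cv2.boxPoints(r).round(3).tolist(),p[:,2].mean())
# box-ish
b=W[180:255,275:365]; 
for lo,hi in((.08,.094),(.094,.15),(.055,.075)):
    q=b[(b[...,2]>lo)&(b[...,2]<hi)]; 
    if len(q): r=cv2.minAreaRect(q[:,:2].astype(np.float32)); print(lo,len(q),r, q[:,:2].min(0),q[:,:2].max(0))
for (u,v) in((395,152),(432,203),(233,294),(210,202),(260,145),(341,110)): print(u,v,W[v,u].round(3))
z=b[...,2]; print((z[::4,::5]*1000).round(0).tolist() if 0 else '')
np.set_printoptions(linewidth=250)
print(np.nan_to_num(z[::4,::4]*1000).astype(int))
E
```

```text
board ((0.6770041584968567, -0.015078157186508179), (0.1934235543012619, 0.511185348033905), 3.8881125450134277) [[0.5630000233650208, 0.2329999953508377], [0.5979999899864197, -0.2770000100135803], [0.7910000085830688, -0.2639999985694885], [0.7559999823570251, 0.2460000067949295]] 0.30290005046595103
0.08 1613 ((0.5437281131744385, -0.02306295931339264), (0.1540856510400772, 0.20047350227832794), 4.157581806182861) [ 0.46204507 -0.12677459] [0.62307688 0.08033594]
0.094 916 ((0.542656421661377, -0.020624525845050812), (0.1528712809085846, 0.18923205137252808), 6.57684326171875) [ 0.46476865 -0.12243316] [0.62460635 0.07685259]
0.055 304 ((0.5428518056869507, -0.021276220679283142), (0.17191742360591888, 0.19845031201839447), 5.405022621154785) [ 0.45347721 -0.12687329] [0.63294865 0.08032832]
395 152 [ 0.612 -0.356  0.096]
432 203 [ 0.407 -0.41   0.002]
233 294 [0.425 0.357 0.045]
210 202 [0.73  0.299 0.108]
260 145 [0.701 0.088 0.398]
341 110 [ 0.71  -0.174  0.372]

[[300 302 302 300 303 302 303 301 301  -4  -3   0 130 136 132   0   5   4   0   5  -3   2   3]
 [301 305 299 304 306
[... 989 characters left out ...]
9  89  62  68  61  24  -4  -1  -3]
 [-10   1   0  -4   0  31  83  93 115 129 140 130  88  89  66  63  61  38  -1  -1   3  -3  -1]
 [  0  -3   0  -1   1   6  78  86 140 138 133  86  86  60  55  51   6   2   0   3   0  -1   2]
 [  2   0   1  -3   0   0   3  93  89 130  90  60  59  58  16   2   0   0  -5   0   0  -2   0]
 [  4   6  -2  -2   4  -1   3  51  91  88  59   0  33  -4   0  -3   2  -2   0   1   2   6  -6]
 [ -1   0   0   2   3  -1  -2  -5  65  63  44   7   1  -1  -5  -3  -1   7   4   1   1   0   2]
 [ -2   5   3   6   0  -3  -1  -1  -2   9  -2   4   4   4   0   0  -5   0  -1  -4   2   0   0]
 [  2   3   2  -1  -1  -1  -4   3  -3   1   4  -1  -1   0   4   2   1   2  -1   0  -2   0   0]]
```

View pics/crop0.png

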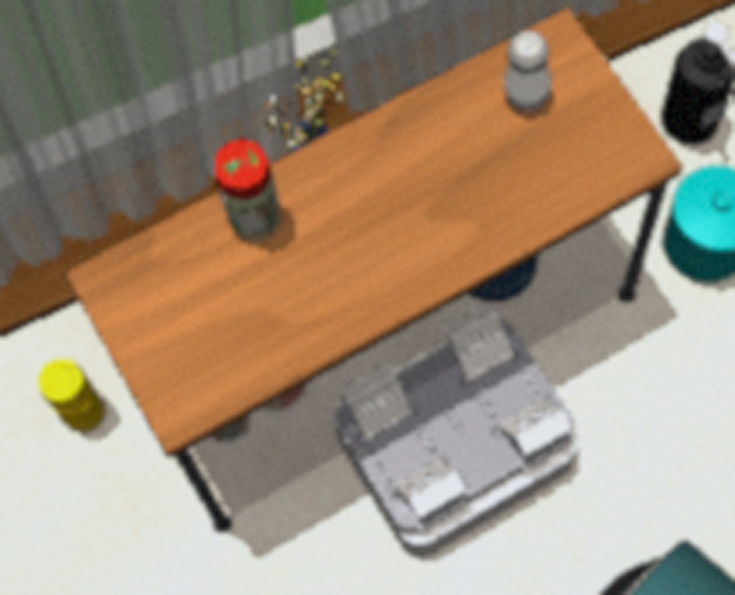

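The crop shows the box with four open clips: rear ones at crop (382,405) and (482,350), front ones at (432,490) and (538,430). The red jar lid (290,392), spice jar (232,425) and dark canister (505,278) are just under the board. The board and box are both yawed about 4°, with the box at rack x≈-0.134. Next, how far the wrist sticks out beyond the TCP.

```bash
python3 - <<'E'
from h import *
print(tcp_to_grasp)
t=get_obs()["tcp_pos"]; a=np.arctan2(t[1],t[0]); e=np.array([np.cos(a),np.sin(a)]); n=np.array([-e[1],e[0]])
P=[]
for k in("top","side"):
    f=dict(np.load(k+"0.npz")); W=pts(f); m=(W[...,0]**2+W[...,1]**2>.35**2)&(W[...,2]>.2)&(W[...,1]<-.25)&(W[...,0]<.6)&(W[...,2]<.9)
    P.append(W[m])
P=np.vstack(P); r=P[:,:2]@e-np.hypot(*t[:2]); s=P[:,:2]@n
for z in np.arange(.2,.7,.04):
    q=(P[:,2]>z)&(P[:,2]<z+.04)&(abs(s)<.2)
    if q.sum()>5: print(z.round(2),q.sum(),"radial",np.percentile(r[q],[1,99]).round(3),"lat",np.percentile(s[q],[1,99]).round(3))
E
```

```text
-0.0187
0.2 25 radial [0.417 0.438] lat [0.165 0.177]
0.24 183 radial [-0.059  0.432] lat [-0.012  0.171]
0.28 311 radial [-0.076  0.07 ] lat [-0.017  0.013]
0.32 370 radial [-0.073  0.065] lat [-0.021  0.013]
0.36 367 radial [-0.04  0.01] lat [-0.037  0.024]
0.4 170 radial [-0.036  0.013] lat [-0.046 -0.015]
0.44 461 radial [-0.147  0.017] lat [-0.068  0.072]
0.48 1424 radial [-0.313  0.03 ] lat [-0.078  0.077]
0.52 4861 radial [-0.32   0.347] lat [-0.078  0.179]
0.56 9524 radial [-0.323  0.353] lat [-0.066  0.191]
0.6 2906 radial [-0.325  0.355] lat [-0.022  0.198]
0.64 867 radial [0.193 0.34 ] lat [0.137 0.2  ]
0.68 910 radial [0.192 0.316] lat [0.139 0.2  ]
```

Call:
step_arm([
  {"delta_rot": [0, 0, 0], "slide": [0, 0, 0.05], "grip": 0},
  {"delta_rot": [0, 0, -4], "slide": [0, 0.04, 0.08], "grip": 0},
  {"delta_rot": [0, 0, -8], "slide": [0, 0.09, 0.09], "grip": 0},
  {"delta_rot": [0, 0, -12], "slide": [0.01, 0.14, 0.09], "grip": 0},
  {"delta_rot": [0, 0, -16], "slide": [0.02, 0.19, 0.09], "grip": 0},
  {"delta_rot": [0, 0, -19], "slide": [0.03, 0.24, 0.09], "grip": 0},
])

```text
t: 0.7
tcp_pos: [0.2992, -0.3805, 0.321]
ee_rot: [-3.139, -0.12, 0.0]
force: [0.9, -0.1, 0.3]
grip_width: 0.0002
grasp_force: 0.0
```

Call:
step_arm([
  {"delta_rot": [0, 0, 0], "slide": [0.01, 0.05, 0], "grip": 0},
  {"delta_rot": [0, 0, 0], "slide": [0.03, 0.1, 0], "grip": 0},
  {"delta_rot": [0, 0, 0], "slide": [0.05, 0.145, 0], "grip": 0},
  {"delta_rot": [0, 0, 0], "slide": [0.07, 0.19, 0], "grip": 0},
  {"delta_rot": [0, 0, 0], "slide": [0.09, 0.235, 0], "grip": 0},
  {"delta_rot": [0, 0, 0], "slide": [0.11, 0.28, -0.02], "grip": 0},
  {"delta_rot": [0, 0, 0], "slide": [0.13, 0.32, -0.04], "grip": 0},
  {"delta_rot": [0, 0, 0], "slide": [0.15, 0.36, -0.06], "grip": 0},
  {"delta_rot": [0, 0, 0], "slide": [0.17, 0.4, -0.08], "grip": 0},
  {"delta_rot": [0, 0, 0], "slide": [0.181, 0.41, -0.11], "grip": 0},
  {"delta_rot": [0, 0, 0], "slide": [0.181, 0.41, -0.14], "grip": 0},
  {"delta_rot": [0, 0, 0], "slide": [0.181, 0.41, -0.14], "grip": 0},
  {"delta_rot": [0, 0, 0], "slide": [0.181, 0.41, -0.14], "grip": 0},
])

```text
t: 2.0
tcp_pos: [0.4803, 0.0274, 0.1819]
ee_rot: [3.139, 0.126, -0.001]
force: [0.0, -0.0, 1.0]
grip_width: -0.0
grasp_force: 0.0
```

```bash
python3 - <<'E'
from h import *
f=grab_frame("side"); np.savez("side1.npz",**f); c=f["color"][:,:,::-1]
cv2.imwrite("pics/side1.png",cv2.resize(c[130:330,180:440],None,fx=3,fy=3,interpolation=cv2.INTER_CUBIC))
o=get_obs(); print(o["tcp_pos"],o["ee_rot"],o["joint_positions"])
E
```

```text
[0.48068639 0.02726239 0.18293987] [3.13899753e+00 1.25134810e-01 2.16190379e-03] [ 3.69695782e-03 -3.01578072e-01  1.90876410e+00 -5.13749125e-05
  1.53302751e+00  1.49480823e+00]
```

View pics/side1.png

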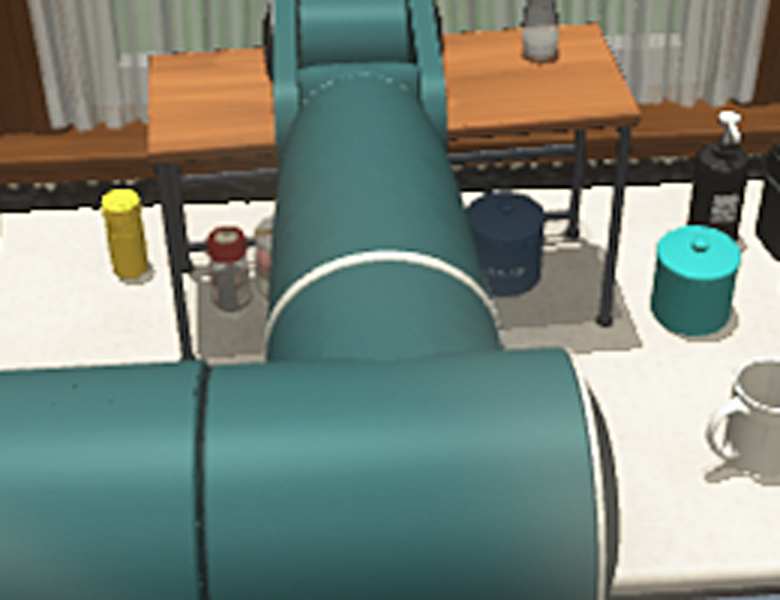

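The arm blocks the side view. Under the board it shows the spice jar (228,268 in the crop), the navy canister (508,243), and both look-alikes outside the row. The TCP is over the front left clip, so I press down.

Call:
step_arm([
  {"delta_rot": [0, 0, 0], "slide": [0, 0.003, -0.025], "grip": 0},
  {"delta_rot": [0, 0, 0], "slide": [0, 0.003, -0.04], "grip": 0},
  {"delta_rot": [0, 0, 0], "slide": [0, 0.003, -0.05], "grip": 0},
  {"delta_rot": [0, 0, 0], "slide": [0, 0.003, -0.06], "grip": 0},
  {"delta_rot": [0, 0, 0], "slide": [0, 0.003, -0.068], "grip": 0},
  {"delta_rot": [0, 0, 0], "slide": [0, 0.003, -0.074], "grip": 0},
  {"delta_rot": [0, 0, 0], "slide": [0, 0.003, -0.078], "grip": 0},
])

```text
t: 2.75
tcp_pos: [0.4804, 0.0304, 0.1031]
ee_rot: [3.139, 0.126, -0.0]
force: [-3.7, -1.0, 7.9]
grip_width: 0.0003
grasp_force: 3.5
```

Call:
step_arm([
  {"delta_rot": [0, 0, 0], "slide": [0, 0, -0.003], "grip": 0},
  {"delta_rot": [0, 0, 0], "slide": [0, 0, -0.006], "grip": 0},
])

```text
t: 2.95
tcp_pos: [0.4805, 0.0305, 0.0975]
ee_rot: [3.139, 0.126, 0.0]
force: [-0.8, -0.2, 0.8]
grip_width: -0.0004
grasp_force: 0.6
```

Call:
step_arm([
  {"delta_rot": [0, 0, 0], "slide": [0, 0, -0.002], "grip": 0},
  {"delta_rot": [0, 0, 0], "slide": [0, 0, -0.002], "grip": 0},
])

```text
t: 3.15
tcp_pos: [0.4804, 0.0305, 0.0957]
ee_rot: [3.139, 0.126, 0.0]
force: [-3.9, -0.8, 5.2]
grip_width: 0.0
grasp_force: 2.5
```

The force fell from 7.9 N to 0.8 N as the clip snapped, so the front left one is shut. Next I lift, tilt 30° and go to the rear right.

Call:
step_arm([
  {"delta_rot": [0, 0, 0], "slide": [0, 0, 0.03], "grip": 0},
  {"delta_rot": [0.3, -4, 0], "slide": [-0.01, -0.01, 0.07], "grip": 0},
  {"delta_rot": [0.8, -11, 0], "slide": [-0.02, -0.04, 0.1], "grip": 0},
  {"delta_rot": [1.4, -18, 0], "slide": [-0.02, -0.07, 0.1], "grip": 0},
  {"delta_rot": [1.9, -25, 0], "slide": [-0.01, -0.1, 0.1], "grip": 0},
  {"delta_rot": [2.3, -30, 0], "slide": [0.02, -0.108, 0.1], "grip": 0},
  {"delta_rot": [2.3, -30, 0], "slide": [0.06, -0.108, 0.09], "grip": 0},
  {"delta_rot": [2.3, -30, 0], "slide": [0.08, -0.108, 0.08], "grip": 0},
  {"delta_rot": [2.3, -30, 0], "slide": [0.08, -0.108, 0.08], "grip": 0},
])

```text
t: 4.05
tcp_pos: [0.5613, -0.0774, 0.1731]
ee_rot: [-3.014, -0.121, -0.805]
force: [-0.0, 0.4, -0.5]
grip_width: 0.0003
grasp_force: 0.0
```

```bash
python3 - <<'E'
from h import *
o=get_obs(); print(o["tcp_pos"],o["ee_rot"],o["joint_positions"],o["force"])
f=grab_frame("top"); np.savez("top1.npz",**f)
cv2.imwrite("pics/top1.png",cv2.resize(f["color"][90:270,180:420,::-1],None,fx=3.2,fy=3.2,interpolation=cv2.INTER_CUBIC))
E
```

```text
[ 0.56126238 -0.07742638  0.1730736 ] [-3.01364881 -0.12050789 -0.80543539] [-0.2694214  -0.41491404  2.07132537  0.20364427  0.9987153   1.15347165] [-0.03110024  0.38791762 -0.48241016]
```

View pics/top1.png

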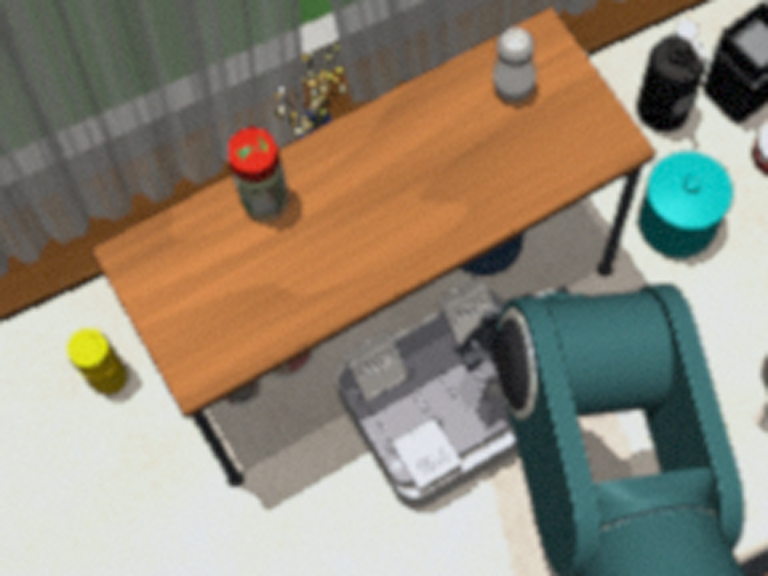

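Front left (428,452) now lies flat, and the fingertip stands just in front of the rear right clip (468,312). Now I sweep forward and down.

Call:
step_arm([
  {"delta_rot": [0, 0, 0], "slide": [0.008, 0.001, -0.025], "grip": 0},
  {"delta_rot": [0, 0, 0], "slide": [0.018, 0.001, -0.043], "grip": 0},
  {"delta_rot": [0, 0, 0], "slide": [0.028, 0.002, -0.05], "grip": 0},
  {"delta_rot": [0, 0, 0], "slide": [0.038, 0.003, -0.057], "grip": 0},
  {"delta_rot": [0, 0, 0], "slide": [0.046, 0.003, -0.063], "grip": 0},
  {"delta_rot": [0, 0, 0], "slide": [0.052, 0.004, -0.066], "grip": 0},
])

```text
t: 4.7
tcp_pos: [0.6125, -0.0735, 0.1092]
ee_rot: [-3.013, -0.121, -0.81]
force: [-0.6, -1.1, 1.2]
grip_width: -0.0001
grasp_force: 0.8
```

Call:
step_arm([
  {"delta_rot": [0, 0, 0], "slide": [0.002, 0, -0.003], "grip": 0},
  {"delta_rot": [0, 0, 0], "slide": [0.003, 0, -0.005], "grip": 0},
])

```text
t: 4.9
tcp_pos: [0.6155, -0.0734, 0.1048]
ee_rot: [-3.013, -0.121, -0.811]
force: [-4.8, 1.2, 4.1]
grip_width: -0.0
grasp_force: 2.9
```

Call:
step_arm([
  {"delta_rot": [0, 0, 0], "slide": [0, 0, -0.002], "grip": 0},
  {"delta_rot": [0, 0, 0], "slide": [0, 0, -0.002], "grip": 0},
])

```text
t: 5.1
tcp_pos: [0.6156, -0.0735, 0.103]
ee_rot: [-3.013, -0.121, -0.812]
force: [1.8, 0.8, 1.0]
grip_width: 0.0
grasp_force: 1.0
```

Force rose to 4 N, then fell to 1 N. I continue to the stop.

Call:
step_arm([
  {"delta_rot": [0, 0, 0], "slide": [0, 0, -0.002], "grip": 0},
  {"delta_rot": [0, 0, 0], "slide": [0, 0, -0.003], "grip": 0},
])

```text
t: 5.3
tcp_pos: [0.6154, -0.0735, 0.0994]
ee_rot: [-3.013, -0.121, -0.811]
force: [1.9, 0.3, 4.8]
grip_width: -0.0001
grasp_force: 2.4
```

Call:
step_arm([
  {"delta_rot": [0, 0, 0], "slide": [0, 0, -0.001], "grip": 0},
  {"delta_rot": [0, 0, 0], "slide": [0, 0, -0.002], "grip": 0},
])

```text
t: 5.5
tcp_pos: [0.6159, -0.0736, 0.0987]
ee_rot: [-3.013, -0.121, -0.813]
force: [-11.5, 0.8, 20.1]
grip_width: -0.0003
grasp_force: 9.9
```

Call:
step_arm([
  {"delta_rot": [0, 0, 0], "slide": [0, 0, 0.012], "grip": 0},
  {"delta_rot": [0, 0, 0], "slide": [-0.03, -0.002, 0.045], "grip": 0},
  {"delta_rot": [0, 0, 0], "slide": [-0.056, -0.004, 0.076], "grip": 0},
  {"delta_rot": [0, 0, 0], "slide": [-0.058, 0.035, 0.076], "grip": 0},
  {"delta_rot": [0, 0, 0], "slide": [-0.061, 0.08, 0.076], "grip": 0},
  {"delta_rot": [0, 0, 0], "slide": [-0.064, 0.112, 0.076], "grip": 0},
  {"delta_rot": [0, 0, 0], "slide": [-0.064, 0.112, 0.076], "grip": 0},
])

```text
t: 6.2
tcp_pos: [0.5507, 0.0416, 0.1735]
ee_rot: [-3.012, -0.126, -0.81]
force: [-0.3, -0.9, 0.1]
grip_width: 0.0001
grasp_force: 0.0
```

```bash
python3 - <<'E'
from h import *
o=get_obs(); print(o["tcp_pos"],o["ee_rot"],o["force"])
f=grab_frame("top"); np.savez("top2.npz",**f)
cv2.imwrite("pics/top2.png",cv2.resize(f["color"][90:270,180:420,::-1],None,fx=3.2,fy=3.2,interpolation=cv2.INTER_CUBIC))
W=pts(f); d=W[...,:2]-[.543,-.022]; lx=d@[.997,.078]; ly=d@[-.078,.997]
for s in(1,-1):
  for q in(1,-1):
    m=(lx*s>40)if 0 else (lx*s>.035)&(lx*s<.085)&(ly*q>.036)&(ly*q<.08)&(W[...,2]>.07)&(W[...,2]<.16)
    print("front" if s<0 else "rear","left" if q>0 else "right",m.sum(),np.percentile(W[m][:,2],[50,95]).round(3) if m.sum() else "")
E
```

```text
[0.55067991 0.04161514 0.1734661 ] [-3.01211648 -0.12567993 -0.80953343] [-0.31025294 -0.86871445  0.08649053]
rear left 165 [0.131 0.14 ]
rear right 167 [0.097 0.102]
front left 0 
front right 0
```

View pics/top2.png

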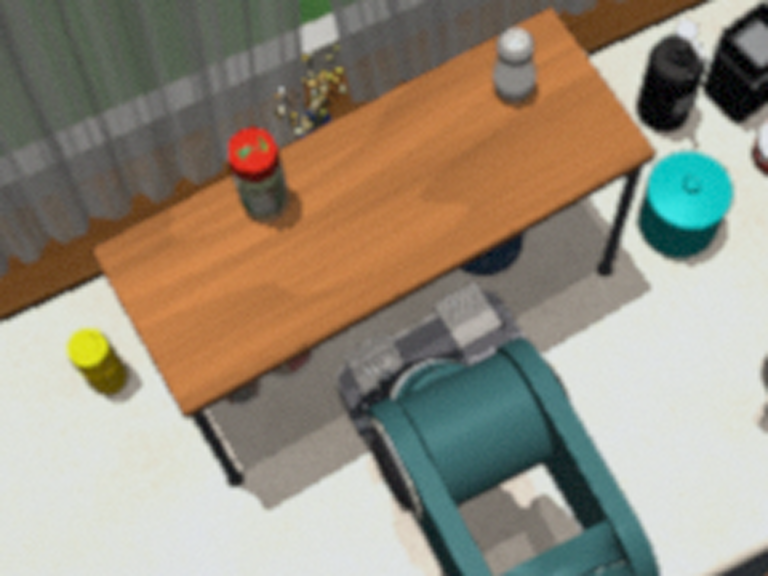

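Rear right (470,312) is flat at z 0.097 and rear left is still open at 0.131–0.14. I repeat the same sweep on the rear left.

Call:
step_arm([
  {"delta_rot": [0, 0, 0], "slide": [0.008, -0.004, -0.025], "grip": 0},
  {"delta_rot": [0, 0, 0], "slide": [0.018, -0.003, -0.043], "grip": 0},
  {"delta_rot": [0, 0, 0], "slide": [0.028, -0.002, -0.05], "grip": 0},
  {"delta_rot": [0, 0, 0], "slide": [0.038, -0.001, -0.057], "grip": 0},
  {"delta_rot": [0, 0, 0], "slide": [0.046, 0, -0.063], "grip": 0},
  {"delta_rot": [0, 0, 0], "slide": [0.052, 0, -0.066], "grip": 0},
  {"delta_rot": [0, 0, 0], "slide": [0.055, 0, -0.07], "grip": 0},
  {"delta_rot": [0, 0, 0], "slide": [0.055, 0, -0.073], "grip": 0},
])

```text
t: 7.05
tcp_pos: [0.607, 0.0382, 0.1007]
ee_rot: [-3.013, -0.12, -0.812]
force: [0.2, -0.1, 1.3]
grip_width: -0.0004
grasp_force: 0.2
```

Call:
step_arm([
  {"delta_rot": [0, 0, 0], "slide": [0, 0, -0.002], "grip": 0},
  {"delta_rot": [0, 0, 0], "slide": [0, 0, -0.003], "grip": 0},
])

```text
t: 7.25
tcp_pos: [0.6071, 0.0384, 0.0989]
ee_rot: [-3.013, -0.121, -0.814]
force: [-7.2, -0.8, 16.1]
grip_width: -0.0002
grasp_force: 7.9
```

Call:
step_arm([
  {"delta_rot": [0, 0, 0], "slide": [0, 0, -0.001], "grip": 0},
  {"delta_rot": [0, 0, 0], "slide": [0, 0, -0.002], "grip": 0},
])

```text
t: 7.45
tcp_pos: [0.6075, 0.0384, 0.0984]
ee_rot: [-3.012, -0.121, -0.817]
force: [-14.8, -1.4, 27.8]
grip_width: 0.0001
grasp_force: 13.9
```

Call:
step_arm([
  {"delta_rot": [0, 0, 0], "slide": [0, 0, 0.012], "grip": 0},
  {"delta_rot": [0, 0, 0], "slide": [-0.03, -0.002, 0.045], "grip": 0},
  {"delta_rot": [0, 0, 0], "slide": [-0.06, -0.004, 0.08], "grip": 0},
  {"delta_rot": [0, 0, 0], "slide": [-0.09, -0.01, 0.11], "grip": 0},
  {"delta_rot": [-0.5, 7, 0], "slide": [-0.117, -0.04, 0.12], "grip": 0},
  {"delta_rot": [-1.1, 14, 0], "slide": [-0.117, -0.07, 0.12], "grip": 0},
  {"delta_rot": [-1.7, 22, 0], "slide": [-0.117, -0.1, 0.12], "grip": 0},
  {"delta_rot": [-2.3, 30, 0], "slide": [-0.117, -0.122, 0.11], "grip": 0},
  {"delta_rot": [-2.3, 30, 0], "slide": [-0.117, -0.122, 0.085], "grip": 0},
  {"delta_rot": [-2.3, 30, 0], "slide": [-0.117, -0.122, 0.085], "grip": 0},
])

```text
t: 8.45
tcp_pos: [0.4885, -0.0836, 0.1768]
ee_rot: [-3.138, -0.125, 0.008]
force: [-0.8, 1.1, -1.4]
grip_width: 0.0001
grasp_force: 0.0
```

```bash
python3 - <<'E'
from h import *
o=get_obs(); print(o["tcp_pos"],o["ee_rot"],o["force"])
f=grab_frame("top"); np.savez("top3.npz",**f)
W=pts(f); d=W[...,:2]-[.543,-.022]; lx=d@[.997,.078]; ly=d@[-.078,.997]
for s in(1,-1):
  for q in(1,-1):
    m=(lx*s>.035)&(lx*s<.085)&(ly*q>.036)&(ly*q<.08)&(W[...,2]>.07)&(W[...,2]<.16)
    print("front" if s<0 else "rear","left" if q>0 else "right",m.sum(),np.percentile(W[m][:,2],[50,95]).round(3) if m.sum() else "")
E
```

```text
[ 0.48849508 -0.08360527  0.176845  ] [-3.13751165 -0.12467145  0.00849944] [-0.76405385  1.09844423 -1.42004034]
rear left 180 [0.096 0.101]
rear right 81 [0.097 0.102]
front left 200 [0.096 0.102]
front right 14 [0.132 0.135]
```

Three clips are shut. I press the front right one from z 0.177.

Call:
step_arm([
  {"delta_rot": [0, 0, 0], "slide": [0, 0, -0.02], "grip": 0},
  {"delta_rot": [0, 0, 0], "slide": [0, 0, -0.035], "grip": 0},
  {"delta_rot": [0, 0, 0], "slide": [0, 0, -0.045], "grip": 0},
  {"delta_rot": [0, 0, 0], "slide": [0, 0, -0.055], "grip": 0},
  {"delta_rot": [0, 0, 0], "slide": [0, 0, -0.063], "grip": 0},
  {"delta_rot": [0, 0, 0], "slide": [0, 0, -0.069], "grip": 0},
  {"delta_rot": [0, 0, 0], "slide": [0, 0, -0.074], "grip": 0},
  {"delta_rot": [0, 0, 0], "slide": [0, 0, -0.079], "grip": 0},
])

```text
t: 9.3
tcp_pos: [0.4894, -0.0834, 0.1014]
ee_rot: [3.139, 0.126, 0.0]
force: [-2.8, -0.7, 6.7]
grip_width: -0.0001
grasp_force: 2.8
```

Call:
step_arm([
  {"delta_rot": [0, 0, 0], "slide": [0, 0, -0.002], "grip": 0},
  {"delta_rot": [0, 0, 0], "slide": [0, 0, -0.004], "grip": 0},
])

```text
t: 9.5
tcp_pos: [0.4894, -0.0834, 0.0972]
ee_rot: [3.139, 0.126, 0.0]
force: [-0.0, 0.2, 1.4]
grip_width: -0.0003
grasp_force: 0.3
```

Call:
step_arm([
  {"delta_rot": [0, 0, 0], "slide": [0, 0, -0.003], "grip": 0},
  {"delta_rot": [0, 0, 0], "slide": [0, 0, 0.02], "grip": 0},
  {"delta_rot": [0, 0, 0], "slide": [-0.02, 0.02, 0.06], "grip": 0},
  {"delta_rot": [0.5, -7, 0], "slide": [-0.04, 0.04, 0.08], "grip": 0},
  {"delta_rot": [1.1, -14, 0], "slide": [-0.07, 0.052, 0.08], "grip": 0},
  {"delta_rot": [1.7, -22, 0], "slide": [-0.07, 0.052, 0.08], "grip": 0.0854},
  {"delta_rot": [2.3, -30, 0], "slide": [-0.07, 0.052, 0.08], "grip": 0.0854},
  {"delta_rot": [2.3, -30, 0], "slide": [-0.07, 0.052, 0.05], "grip": 0.0854},
  {"delta_rot": [2.3, -30, 0], "slide": [-0.07, 0.052, 0.05], "grip": 0.0854},
])

```text
t: 10.4
tcp_pos: [0.4246, -0.0324, 0.1418]
ee_rot: [-3.015, -0.119, -0.795]
force: [-0.4, 0.1, 0.6]
grip_width: 0.0579
grasp_force: 0.0
```

```bash
python3 - <<'E'
from h import *
o=get_obs(); print(o["t"],o["tcp_pos"],o["ee_rot"],o["force"],o["joint_positions"],o["grip_width"])
f=grab_frame("top"); np.savez("top4.npz",**f)
cv2.imwrite("pics/top4.png",cv2.resize(f["color"][90:270,180:420,::-1],None,fx=3.2,fy=3.2,interpolation=cv2.INTER_CUBIC))
W=pts(f); d=W[...,:2]-[.543,-.022]; lx=d@[.997,.078]; ly=d@[-.078,.997]
for s in(1,-1):
  for q in(1,-1):
    m=(lx*s>.035)&(lx*s<.085)&(ly*q>.036)&(ly*q<.08)&(W[...,2]>.07)&(W[...,2]<.16)
    print("front" if s<0 else "rear","left" if q>0 else "right",m.sum(),np.percentile(W[m][:,2],[50,95]).round(3) if m.sum() else "")
q=W[(abs(lx)<.12)&(abs(ly)<.12)&(W[...,2]>.075)&(W[...,2]<.11)]
print(cv2.minAreaRect(q[:,:2].astype(np.float32)))
E
```

```text
10.4 [ 0.42464226 -0.03242473  0.14175315] [-3.0149033  -0.11948194 -0.794795  ] [-0.39467088  0.08125127  0.62327222] [-0.24422088 -0.82817099  2.35597324  0.17562299  1.12712046  1.21125665] 0.057867487595262265
rear left 185 [0.097 0.102]
rear right 168 [0.096 0.101]
front left 199 [0.096 0.101]
front right 189 [0.097 0.102]
((0.5450325012207031, -0.023220881819725037), (0.16914008557796478, 0.2012256234884262), 4.052545070648193)
```

View pics/top4.png

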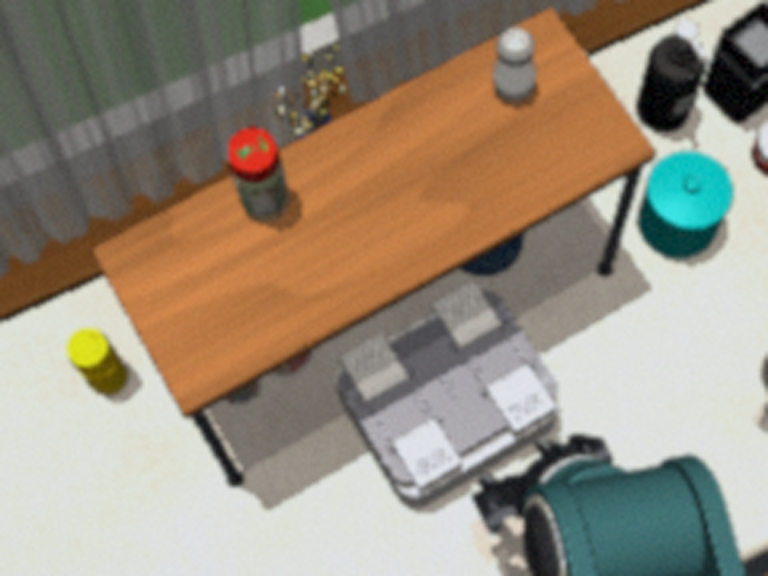

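All four clips are flat at z≈0.097, at (375,365), (468,312), (428,452) and (520,398). The box is square to the rack (4.05° against 3.9°) at rack x≈-0.132. I lower the open gripper in front of the box, with less tilt because joint 2 is near its limit.

Call:
step_arm([
  {"delta_rot": [-0.4, 5, 0], "slide": [0.003, 0.001, 0], "grip": 0.0854},
  {"delta_rot": [-0.8, 10, 0], "slide": [0.003, 0.001, -0.02], "grip": 0.0854},
  {"delta_rot": [-0.8, 10, 0], "slide": [0.003, 0.001, -0.06], "grip": 0.0854},
  {"delta_rot": [-0.8, 10, 0], "slide": [0.003, 0.001, -0.09], "grip": 0.0854},
  {"delta_rot": [-0.8, 10, 0], "slide": [0.003, 0.001, -0.117], "grip": 0.0854},
  {"delta_rot": [-0.8, 10, 0], "slide": [0.003, 0.001, -0.117], "grip": 0.0854},
])

```text
t: 11.05
tcp_pos: [0.4285, -0.0312, 0.0287]
ee_rot: [-3.08, -0.125, -0.533]
force: [0.6, 0.7, 0.6]
grip_width: 0.0853
grasp_force: 0.0
```

```bash
python3 - <<'E'
from h import *
o=get_obs(); print(o["t"],o["tcp_pos"],o["ee_rot"],o["force"],o["joint_positions"],o["grip_width"])
f=grab_frame("top"); W=pts(f); d=W[...,:2]-[.677,-.015]; a=np.radians(3.9); lx=d@[np.cos(a),np.sin(a)]; ly=d@[-np.sin(a),np.cos(a)]
# visible parts of neighbours under board
for n,s in(("jam",1),("tin",-1)):
    m=(lx>-.1)&(lx<.05)&(ly*s>.07)&(ly*s<.24)&(W[...,2]>.02)&(W[...,2]<.2)
    print(n,m.sum(),[(np.percentile(x[m],[2,50,98])).round(3).tolist() for x in(lx,ly,W[...,2])] if m.sum() else "")
E
```

```text
11.05 [ 0.42851333 -0.03116656  0.02870283] [-3.07978799 -0.12460043 -0.53260715] [0.62002089 0.65106232 0.63486008] [-0.19349031 -0.58235683  2.38191942  0.10719088  1.0139748   1.25481356] 0.08526568930735057
jam 230 [[-0.099, -0.071, -0.008], [0.071, 0.099, 0.239], [0.021, 0.087, 0.172]]
tin 247 [[-0.097, -0.071, -0.012], [-0.239, -0.125, -0.071], [0.024, 0.087, 0.187]]
```

Call:
step_arm([
  {"delta_rot": [0, 0, 0], "slide": [0.015, 0.001, 0], "grip": 0.0854},
  {"delta_rot": [0, 0, 0], "slide": [0.022, 0.0015, 0], "grip": 0.0854},
  {"delta_rot": [0, 0, 0], "slide": [0.026, 0.002, 0], "grip": 0.0854},
  {"delta_rot": [0, 0, 0], "slide": [0.03, 0.002, 0], "grip": 0.0854},
  {"delta_rot": [0, 0, 0], "slide": [0.034, 0.0025, 0], "grip": 0.0854},
  {"delta_rot": [0, 0, 0], "slide": [0.038, 0.0025, 0], "grip": 0.0854},
  {"delta_rot": [0, 0, 0], "slide": [0.042, 0.003, 0], "grip": 0.0854},
  {"delta_rot": [0, 0, 0], "slide": [0.046, 0.003, 0], "grip": 0.0854},
  {"delta_rot": [0, 0, 0], "slide": [0.05, 0.0035, 0], "grip": 0.0854},
  {"delta_rot": [0, 0, 0], "slide": [0.054, 0.0035, 0], "grip": 0.0854},
  {"delta_rot": [0, 0, 0], "slide": [0.058, 0.004, 0], "grip": 0.0854},
  {"delta_rot": [0, 0, 0], "slide": [0.062, 0.004, 0], "grip": 0.0854},
])

```text
t: 12.3
tcp_pos: [0.4913, -0.0275, 0.0311]
ee_rot: [-3.08, -0.124, -0.538]
force: [-8.0, 0.5, 6.1]
grip_width: 0.0854
grasp_force: 4.3
```

Call:
step_arm([
  {"delta_rot": [0, 0, 0], "slide": [0.004, 0.0003, 0], "grip": 0.0854},
  {"delta_rot": [0, 0, 0], "slide": [0.008, 0.0005, 0], "grip": 0.0854},
  {"delta_rot": [0, 0, 0], "slide": [0.012, 0.0008, 0], "grip": 0.0854},
  {"delta_rot": [0, 0, 0], "slide": [0.016, 0.001, 0], "grip": 0.0854},
  {"delta_rot": [0, 0, 0], "slide": [0.02, 0.0014, 0], "grip": 0.0854},
  {"delta_rot": [0, 0, 0], "slide": [0.024, 0.0016, 0], "grip": 0.0854},
  {"delta_rot": [0, 0, 0], "slide": [0.028, 0.002, 0], "grip": 0.0854},
  {"delta_rot": [0, 0, 0], "slide": [0.032, 0.002, 0], "grip": 0.0854},
])

```text
t: 13.1
tcp_pos: [0.5231, -0.0256, 0.031]
ee_rot: [-3.08, -0.124, -0.537]
force: [-14.2, -1.2, 8.9]
grip_width: 0.0854
grasp_force: 7.0
```

```bash
cat >> h.py <<'E'
def box(f):
    W=pts(f); d=W[...,:2]-[.677,-.015]; a=np.radians(3.9); lx=d@[np.cos(a),np.sin(a)]; ly=d@[-np.sin(a),np.cos(a)]
    return W,lx,ly
E
python3 - <<'E'
from h import *
o=get_obs(); print(o["t"],o["tcp_pos"],o["ee_rot"],o["force"],o["joint_positions"])
f=grab_frame("top"); np.savez("top5.npz",**f)
cv2.imwrite("pics/top5.png",cv2.resize(f["color"][90:270,180:420,::-1],None,fx=3.2,fy=3.2,interpolation=cv2.INTER_CUBIC))
E
```

```text
13.1 [ 0.52307994 -0.02555507  0.03099909] [-3.07976296 -0.12441316 -0.53682658] [-14.18240328  -1.1775708    8.94518101] [-0.13767446 -0.30291128  2.19434638  0.09151393  0.91446947  1.30878988]
```

View pics/top5.png

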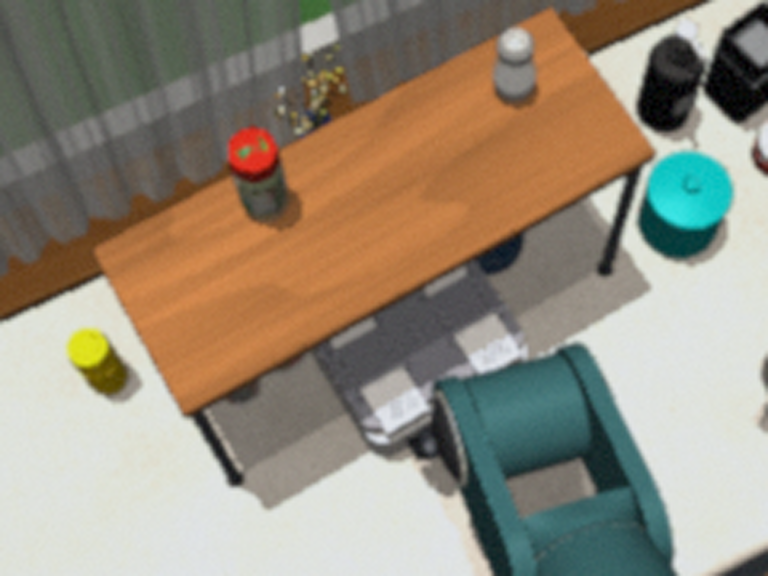

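The box is going in straight between canister (503,250) and jam jar (290,355), and still looks square. I continue slowly to just short of flush.

Call:
step_arm([
  {"delta_rot": [0, 0, 0], "slide": [0.004, 0.0003, 0], "grip": 0.0854},
  {"delta_rot": [0, 0, 0], "slide": [0.008, 0.0005, 0], "grip": 0.0854},
  {"delta_rot": [0, 0, 0], "slide": [0.012, 0.0008, 0], "grip": 0.0854},
  {"delta_rot": [0, 0, 0], "slide": [0.016, 0.001, 0], "grip": 0.0854},
  {"delta_rot": [0, 0, 0], "slide": [0.02, 0.0014, 0], "grip": 0.0854},
  {"delta_rot": [0, 0, 0], "slide": [0.024, 0.0016, 0], "grip": 0.0854},
  {"delta_rot": [0, 0, 0], "slide": [0.028, 0.002, 0], "grip": 0.0854},
  {"delta_rot": [0, 0, 0], "slide": [0.032, 0.002, 0], "grip": 0.0854},
  {"delta_rot": [0, 0, 0], "slide": [0.036, 0.0025, 0], "grip": 0.0854},
  {"delta_rot": [0, 0, 0], "slide": [0.04, 0.0028, 0], "grip": 0.0854},
  {"delta_rot": [0, 0, 0], "slide": [0.044, 0.003, 0], "grip": 0.0854},
])

```text
t: 14.25
tcp_pos: [0.5671, -0.0224, 0.0309]
ee_rot: [-3.08, -0.125, -0.537]
force: [-10.3, -0.3, 5.3]
grip_width: 0.0856
grasp_force: 5.2
```

```bash
python3 - <<'E'
from h import *
o=get_obs(); print(o["t"],o["tcp_pos"],o["force"])
f=grab_frame("top"); W,lx,ly=box(f)
# front edges of box: lid-step ledge (z~62, face x=-85) & front face, per y slice
for lo,hi in((.05,.072),(.08,.105)):
  for y in np.arange(-.1,.1,.02):
    m=(ly>y)&(ly<y+.02)&(lx>-.16)&(lx<-.02)&(W[...,2]>lo)&(W[...,2]<hi)
    print(lo,y.round(2),m.sum(),np.percentile(lx[m],[3,50,97]).round(3) if m.sum()>3 else "")
E
```

```text
14.25 [ 0.5670605  -0.02242596  0.03089481] [-10.32336565  -0.34809542   5.29735132]
0.05 -0.1 4 [-0.09  -0.086 -0.085]
0.05 -0.08 0 
0.05 -0.06 0 
0.05 -0.04 0 
0.05 -0.02 0 
0.05 0.0 0 
0.05 0.02 2 
0.05 0.04 12 [-0.107 -0.104 -0.1  ]
0.05 0.06 13 [-0.107 -0.105 -0.101]
0.05 0.08 36 [-0.105 -0.094 -0.07 ]
0.08 -0.1 86 [-0.091 -0.058 -0.027]
0.08 -0.08 109 [-0.096 -0.061 -0.027]
0.08 -0.06 107 [-0.091 -0.061 -0.028]
0.08 -0.04 98 [-0.085 -0.058 -0.026]
0.08 -0.02 79 [-0.076 -0.051 -0.027]
0.08 0.0 74 [-0.071 -0.05  -0.027]
0.08 0.02 106 [-0.097 -0.06  -0.027]
0.08 0.04 136 [-0.107 -0.07  -0.028]
0.08 0.06 146 [-0.135 -0.072 -0.027]
0.08 0.08 118 [-0.099 -0.061 -0.028]
```

Front face is at about rack -0.105, so 8–9 mm more. Then I back off and look.

Call:
step_arm([
  {"delta_rot": [0, 0, 0], "slide": [0.003, 0.0002, 0], "grip": 0.0854},
  {"delta_rot": [0, 0, 0], "slide": [0.006, 0.0004, 0], "grip": 0.0854},
  {"delta_rot": [0, 0, 0], "slide": [0.009, 0.0006, 0], "grip": 0.0854},
  {"delta_rot": [0, 0, 0], "slide": [0.009, 0.0006, 0], "grip": 0.0854},
  {"delta_rot": [0, 0, 0], "slide": [0.002, 0, 0], "grip": 0.0854},
  {"delta_rot": [0, 0, 0], "slide": [-0.02, 0, 0], "grip": 0.0854},
  {"delta_rot": [0, 0, 0], "slide": [-0.06, 0, 0.02], "grip": 0.0854},
  {"delta_rot": [0, 0, 0], "slide": [-0.09, -0.04, 0.06], "grip": 0.0854},
  {"delta_rot": [0, 0, 0], "slide": [-0.1, -0.08, 0.11], "grip": 0.0854},
  {"delta_rot": [0, 0, 0], "slide": [-0.11, -0.125, 0.16], "grip": 0.0854},
  {"delta_rot": [0, 0, 0], "slide": [-0.11, -0.165, 0.2], "grip": 0.0854},
  {"delta_rot": [0, 0, 0], "slide": [-0.11, -0.205, 0.2], "grip": 0.0854},
  {"delta_rot": [0, 0, 0], "slide": [-0.12, -0.245, 0.2], "grip": 0.0854},
  {"delta_rot": [0, 0, 0], "slide": [-0.13, -0.285, 0.2], "grip": 0.0854},
  {"delta_rot": [0, 0, 0], "slide": [-0.14, -0.325, 0.2], "grip": 0.0854},
  {"delta_rot": [0, 0, 0], "slide": [-0.14, -0.325, 0.2], "grip": 0.0854},
])

```text
t: 15.9
tcp_pos: [0.4252, -0.3514, 0.2302]
ee_rot: [-3.081, -0.118, -0.538]
force: [0.5, 0.7, 0.0]
grip_width: 0.0854
grasp_force: 0.0
```

```bash
python3 - <<'E'
from h import *
o=get_obs(); print(o["t"],o["tcp_pos"],o["force"])
f=grab_frame("top"); W,lx,ly=box(f)
for lo,hi in((.05,.07),(.08,.105)):
  for y in np.arange(-.1,.1,.02):
    m=(ly>y)&(ly<y+.02)&(lx>-.16)&(lx<-.02)&(W[...,2]>lo)&(W[...,2]<hi)
    print(lo,y.round(2),m.sum(),np.percentile(lx[m],[3,50,97]).round(3) if m.sum()>3 else "")
m=(abs(lx+.05)<.03)&(W[...,2]>.075)&(W[...,2]<.11)&(abs(ly)<.13); print("y",np.percentile(ly[m],[1,99]), "clip z",np.percentile(W[...,2][m],[50,98]))
g=grab_frame("side"); cv2.imwrite("pics/end.png",np.vstack([cv2.resize(x["color"][y0:y0+120,x0:x0+240,::-1],None,fx=2.5,fy=2.5,interpolation=cv2.INTER_CUBIC) for x,y0,x0 in((f,130,180),(g,140,200))]))
E
```

```text
15.9 [ 0.4251696  -0.35143418  0.23017892] [0.46724988 0.66848118 0.00089479]
0.05 -0.1 16 [-0.094 -0.087 -0.075]
0.05 -0.08 12 [-0.095 -0.093 -0.09 ]
0.05 -0.06 11 [-0.095 -0.093 -0.091]
0.05 -0.04 23 [-0.096 -0.09  -0.079]
0.05 -0.02 33 [-0.096 -0.088 -0.08 ]
0.05 0.0 30 [-0.097 -0.089 -0.081]
0.05 0.02 19 [-0.097 -0.093 -0.083]
0.05 0.04 13 [-0.098 -0.095 -0.092]
0.05 0.06 14 [-0.097 -0.095 -0.091]
0.05 0.08 32 [-0.095 -0.085 -0.069]
0.08 -0.1 76 [-0.086 -0.052 -0.026]
0.08 -0.08 111 [-0.093 -0.063 -0.028]
0.08 -0.06 108 [-0.094 -0.064 -0.028]
0.08 -0.04 106 [-0.093 -0.059 -0.027]
0.08 -0.02 94 [-0.082 -0.055 -0.027]
0.08 0.0 92 [-0.082 -0.056 -0.027]
0.08 0.02 100 [-0.094 -0.059 -0.028]
0.08 0.04 112 [-0.095 -0.064 -0.027]
0.08 0.06 119 [-0.095 -0.066 -0.027]
0.08 0.08 101 [-0.091 -0.058 -0.028]
y [-0.09693753  0.0991587 ] clip z [0.09110198 0.10078352]
```

View pics/end.png

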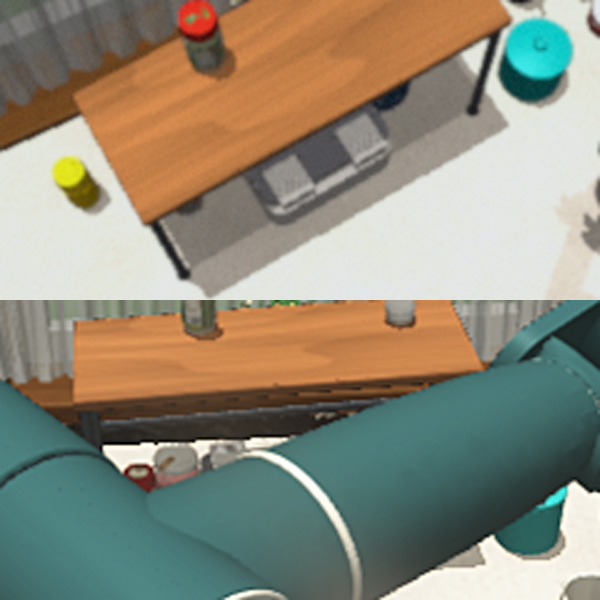

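The box front sits at rack -0.096, square and centred, with its clips flat; jar lids (140,475), (178,462) and the canister (392,95) look upright. Nothing is in contact with the robot, so I hand in.

```bash
python3 -c "
from workcell import *
print(finish_job())"
```

```text
the job is handed in; nothing more can be done
None
```

I snapped all four clips shut in opposite-corner order (front left, rear right, rear left, front right), pushed the box in to within about 1 mm of flush, and handed the job in at about 16 s; it gave no verdict.

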